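Hold the centrifuge lid open for a strut change

ROBOT

A 6-joint arm with a two-finger parallel gripper is mounted at the origin on the work surface. World frame = base frame: x ahead of the robot, y to its left, z up, the work surface at z = 0. Lengths are in m, angles in rad, forces in N, time in s.
With the tool pointing down it reaches from about 0.3 to 0.85 m from the base axis. Payload 5.4 kg.
Tool frame: the origin (TCP) lies at the very end of the fingers, on their centre line; the grasp point (between the pads) lies 19 mm behind it; z points along the fingers, x is the direction in which the jaws open and shut, and the axes are right-handed (so a half turn about z gives the same grasp; the last joint's range is limited). The gripper opens to 85 mm and grips with 20 to 120 N. Pads are 22 mm wide; open, the fingers measure 114 mm over their backs; the gripper's body (76 mm by 85 mm) begins 54 mm behind the grasp point. The pads swing forward as they close: fully open they stand 13 mm farther back than shut.
Start: joints at [0.919, 0.158, 1.597, -0, 1.386, -0.21], TCP at [0.246, 0.52, 0.231] pointing down, gripper open.
Joint ranges: [-2.91, 2.91], [-0.94, 2.29], [0.18, 2.7], [-1.29, 4.43], [0.17, 2.64], [-3, 3]. Speed limits (rad/s): [2.57, 2.57, 3.14, 3.14, 3.14, 3.14].

INTERFACE

Orientations are given as a 3x3 rotation matrix whose columns are the frame's x, y, z axes.
In Python, from rig import move_ptp, move_linear, goto_joints, move_gripper, wait, inverse_kinematics, state, capture, camera_info, PlanningError, job_done gives the robot as it stands. Calls block until the motion is done:
- move_ptp(position, orientation): joint-space move of the TCP to a pose.
- move_linear(position, rotation=None, max_speed=0.15): straight line of the TCP; rotation=None keeps the orientation; max_speed is the mean speed in m/s.
- goto_joints(angles): joint-space move.
- move_gripper(opening, newtons=None): finger opening in m; newtons is the grip in N (None keeps the last); returns when the fingers have stopped.
- wait(seconds).
- inverse_kinematics(position, orientation): joint angles nearest the present ones, or None.
- state(): the state.
- capture(name): name is "scene" or "side" or "wrist"; returns (picture, depth): 420x560x3 uint8, blue, green, red; 420x560 float32, m along the optical axis (not along the pixel's ray), 0 where there is no reading.
- camera_info(name): a dict with "camera_matrix" (3x3 intrinsics, pixels), "T" (4x4, takes a point from camera to world coordinates); the wrist camera has in their place "hand_eye" (4x4, takes a point from camera to tool coordinates, whose origin is the TCP and whose axes are the tool frame's). Camera axes: x right, y down, z forward; pixel columns grow to the right and rows downward; lengths in m; the calibration is good to about 2 mm. The wrist camera is an equidistant fisheye: a pixel r from the principal point sees the ray r / f radians off the axis. A picture is of the moment at which its call begins: read the wrist's pose just before it. camera_info takes no time and is no camera call.
A pose or a line that the arm cannot do raises PlanningError and nothing moves.
- job_done(): hands the job in, once; it reports no verdict.
The state is a dict: "t": time; "q": joint angles; "joint_velocities": joint speeds; "effort": joint torques, N m; "position": TCP position; "orientation": TCP orientation; "ft_force": force on the tool from outside, world axes, zero at the start; "ft_torque": the same for the moment, N m; "opening": finger opening in m.
Only numpy, scipy, OpenCV 4.12 (cv2) and the standard library are available. Lean on these libraries where they do the work, as an engineer would, in place of code of your own. Each camera call takes 0.05 s, during which the arm holds its last target.

TASK

The gas strut of the small white centrifuge has been taken off, so its lid falls shut by itself, and a colleague is about to fit the new one. Swing the red latch lever all the way over to draw the bolt off the lid, then raise the lid to 60 degrees open and keep holding it still there with the gripper: you finish holding the lid, not letting go. Do not let the lid drop on the way, and leave the other things on the bench where they are.

Things in the scene. Friction and masses are not known exactly. Their poses are not given: they have to be found in the camera images.
- centrifuge: Small white bench centrifuge, 280 (x) x 240 (y) x 150 mm high to its top deck, fixed. Origin: bench level, x from its front panel (at x = -150 mm) to its rear (+130 mm), y to the left seen from the front, z up. Its front faces the robot, turned up to 0.25 rad. White lid on top, hinged at the rear: slab 180 (x) x 190 (y) x 30 mm, top face at z = 184 mm when shut, front edge at x = -80 mm.
- lid (a joint): Opening angle of the lid, rad: 0 shut (start), grows as the front edge rises, stop at 1.6; 60 degrees = 1.047. The lid (0.38 to 0.6 kg) has no strut: it falls shut from below about 1.4 when let go, its hinge almost frictionless. While the bolt is over the tongue on its front edge it cannot be raised.
- lid_handle (a point): Middle of the lid's bar handle: dark round steel bar, 14 mm diameter, parallel to the hinge, clear length 85 mm between its two posts, bar centre 40 mm above the lid's top face. At lid = 0 it is at x = -55, y = 0, z = 224 mm in the centrifuge's frame: 155 mm in front of and 66 mm above the hinge axis, about which it turns with the lid. A gripped bar can turn in the fingers.
- lid_hinge (a point): Middle of the lid's hinge axis, at x = 100, y = 0, z = 158 mm in the centrifuge's frame; the axis is parallel to the centrifuge's y.
- latch (a joint): Angle of the cam lever, rad: 0 (starts at 0 to 0.12) locked, lever pointing to the centrifuge's front (-x); 1.45, its stop, is fully open, lever pointing to the centrifuge's -y (right seen from the front). Turns counterclockwise seen from above, stays where left (1 to 2 N at the grip); draws the steel bolt 19 mm to -y off the tongue of the lid, clear from about 1.15 on.
- latch_grip (a point): On the axis of the lever's red grip: upright round post, 14 mm diameter, z = 184 to 224 mm (this point at 208), 68 mm from the lever's vertical pivot, which stands at x = -94, y = -62 mm in the centrifuge's frame, in front of the lid. The lever arm is 11 mm wide, its top at z = 192 mm. The grip is free all round along its swing.
- rack_blue: White tube rack with blue-capped tubes, 180 x 82 x 110 mm; origin under its centre, long side along its x. Bystander.
- rack_purple: White tube rack with purple-capped blood tubes, 144 x 54 x 110 mm; origin under its centre, long side along its x; stands right of the centrifuge. Bystander.
- tip_box: Blue pipette-tip box with clear lid, 75 x 118 x 64 mm; origin under its centre. Bystander.
- gas_strut: The new gas strut lying in front of the centrifuge, black cylinder and steel rod, 210 mm long along its x, 15 mm thick; origin under its middle. Bystander (the colleague will fit it).
- screwdriver: Screwdriver with orange handle, 190 mm long along its x. Bystander.
- flask: Small conical glass flask with orange stopper, 80 mm across, 116 mm high; origin under its centre. Bystander.
- slide_box: Flat green microscope-slide box, 100 x 87 x 35 mm; origin under its centre. Bystander.

How it is judged:
On the way, in this order (a step that is already met when the one before it is completed fails the run):
1. the latch lever is all the way over, bolt off the lid, lid still shut (value of joint latch above 1.3 rad and value of joint lid below 0.05 rad), for 0.1 s.
2. the lid is raised to 60 degrees (within 5) in the gripper's hold (value of joint lid between 0.96 and 1.134 rad and contact force between the fingers and lid above 0.5 N), for 0.3 s.
At the end, for the whole second after the job is handed in: The gripper's fingers are holding the lid (contact force over 0.5 N) still at 60 degrees open, within 5 degrees; nothing else props it; the latch lever is still over (at least 1.3 of 1.45 rad); no bystander has moved by more than 30 mm (all of step 2 and velocity of joint lid between -0.06 and 0.06 rad/s and value of joint latch above 1.3 rad and contact force between lid and rack_blue below 0.1 N and contact force between lid and rack_purple below 0.1 N and contact force between lid and tip_box below 0.1 N and contact force between lid and gas_strut below 0.1 N and contact force between lid and screwdriver below 0.1 N and contact force between lid and flask below 0.1 N and contact force between lid and slide_box below 0.1 N and distance of each of rack_blue, rack_purple, tip_box, gas_strut, screwdriver, flask, slide_box from where it was at the start of the episode below 0.03 m); the arm keeps its last pose, push and grip.
It fails at once if the lid is let drop (closing faster than 1.5 rad/s) (velocity of joint lid below -1.5 rad/s).
It fails at once if another thing on the bench is shifted by more than 30 mm (distance of any of rack_blue, rack_purple, tip_box, gas_strut, screwdriver, flask, slide_box from where it was at the start of the episode above 0.03 m).
It also fails if it takes over 48 s, if anything falls off the work surface, if the arm or the gripper's body presses on something with over 40 N, if the wrist force passes 120 N, or if a joint passes its speed limit or range.

## Working session

There is one attempt and no reset: what is moved stays moved. The work goes in short steps, each a Python script; the robot and the scene stay as the last script left them, time stands still between calls to the robot, and variables do not carry over. Pictures are saved under pics/ and viewed, and the job is handed in when it is done.

```bash
ls; mkdir -p pics
python3 - <<'E'
from rig import *
import cv2,numpy as np
np.set_printoptions(precision=4,suppress=True)
for n in("scene","side"):
    p,d=capture(n); cv2.imwrite(f"pics/{n}0.png",p); np.save(f"{n}0.npy",d)
    i=camera_info(n); print(n,i)
print(state())
E
```

```text
pics
scene {'camera_matrix': array([[389.9803,   0.    , 280.0824],
       [  0.    , 389.9803, 208.386 ],
       [  0.    ,   0.    ,   1.    ]]), 'T': array([[ 0.533 ,  0.4904, -0.6895,  1.3731],
       [ 0.8461, -0.3039,  0.4379, -0.5725],
       [ 0.0052, -0.8168, -0.5769,  0.8636],
       [ 0.    ,  0.    ,  0.    ,  1.    ]])}
side {'camera_matrix': array([[458.6362,   0.    , 280.7425],
       [  0.    , 458.6362, 207.0367],
       [  0.    ,   0.    ,   1.    ]]), 'T': array([[ 0.9799, -0.1578,  0.1218,  0.3473],
       [-0.1988, -0.7276,  0.6565, -0.9286],
       [-0.0149, -0.6676, -0.7444,  1.1607],
       [ 0.    ,  0.    ,  0.    ,  1.    ]])}
{'t': 0.1, 'q': array([ 0.9189,  0.159 ,  1.5981,  0.    ,  1.3862, -0.2101]), 'joint_velocities': array([ 0.0014, -0.0016, -0.0019, -0.0015, -0.0018, -0.0006]), 'effort': array([  0.0011, -39.6987, -33.2338,  -0.0001,   0.0042,   0.0001]), 'position': array([0.2455, 0.5193, 0.2304]), 'orientation': array([[ 0.4276,  0.904 , -0.0011],
       [ 0.904 , -0.4276, -0.0014],
       [-0.0017, -0.0004, -1.    ]]), 'ft_force': array([ 0.7207, -0.5928,  0.1534]), 'ft_torque': array([ 0.0114, -0.0465,  0.0166]), 'opening': 0.08519020577284345}
```

View pics/scene0.png

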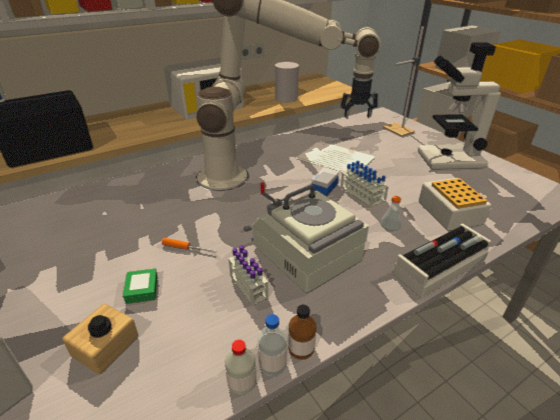

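View pics/side0.png

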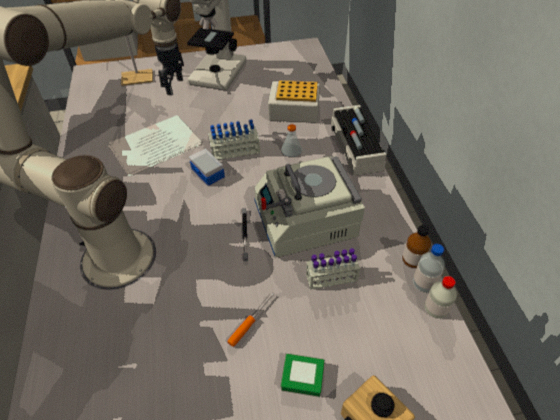

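The scene camera shows the centrifuge at about (310,235), with the red grip at (263,187) and the handle near (295,195). In the side camera the centrifuge is at about (310,200) and the red grip near (264,203). Next I'll fit its pose from the depth images.

```bash
cat > h.py <<'E'
import cv2,numpy as np
from rig import *
np.set_printoptions(precision=4,suppress=True)
def cloud(n,d):
    i=camera_info(n);K=i["camera_matrix"];T=i["T"]
    v,u=np.mgrid[:d.shape[0],:d.shape[1]]
    P=np.stack([(u-K[0,2])/K[0,0]*d,(v-K[1,2])/K[1,1]*d,d],-1)
    return P@T[:3,:3].T+T[:3,3]
E
python3 - <<'E'
from h import *
H=np.zeros((300,300),np.float32)
for n,box in(("scene",(230,170,150,120)),("side",(235,150,140,110))):
    p=cv2.imread(f"pics/{n}0.png");d=np.load(f"{n}0.npy");P=cloud(n,d)
    x,y,w,h=box
    cv2.imwrite(f"pics/{n}0c.png",cv2.resize(p[y:y+h,x:x+w],None,fx=5,fy=5,interpolation=cv2.INTER_CUBIC))
    hsv=cv2.cvtColor(p,cv2.COLOR_BGR2HSV)
    red=((hsv[...,0]<6)|(hsv[...,0]>174))&(hsv[...,1]>170)&(hsv[...,2]>60)&(d>0)
    m=red&(P[...,2]>.15)&(P[...,2]<.26)&(np.abs(P[...,1])<.4)&(P[...,0]>.3)&(P[...,0]<.7)
    q=P[m];print(n,"red",len(q),q.min(0),q.max(0),np.median(q,0))
    ok=(d>0)&(P[...,2]>.12)&(P[...,2]<.28)&(P[...,0]>.3)&(P[...,0]<.9)&(np.abs(P[...,1])<.4)
    q=P[ok]
    for a in q:
        i,j=int((a[0]-.3)/.6*300),int((a[1]+.3)/.6*300)
        if 0<=i<300 and 0<=j<300:H[299-i,299-j]=max(H[299-i,299-j],a[2])
    t=P[ok&(np.abs(P[...,2]-.184)<.006)]
    r=cv2.minAreaRect(t[:,:2].astype(np.float32)*1000);print("lid",len(t),r)
    t=P[ok&(np.abs(P[...,2]-.150)<.006)]
    r=cv2.minAreaRect(t[:,:2].astype(np.float32)*1000);print("deck",len(t),r)
cv2.imwrite("pics/H0.png",cv2.applyColorMap(cv2.resize(np.clip((H-.12)/.12*255,0,255).astype(np.uint8),None,fx=2,fy=2,interpolation=cv2.INTER_NEAREST),cv2.COLORMAP_JET))
E
```

```text
scene red 30 [ 0.4568 -0.068   0.1894] [ 0.4666 -0.0575  0.222 ] [ 0.4625 -0.0621  0.2076]
lid 2165 ((584.0323486328125, 15.668525695800781), (262.1949157714844, 187.7342071533203), 5.013313293457031)
deck 945 ((776.26025390625, -56.755340576171875), (325.41070556640625, 438.313232421875), 62.79024887084961)
side red 45 [ 0.4525 -0.0728  0.1896] [ 0.4635 -0.053   0.227 ] [ 0.4577 -0.067   0.211 ]
lid 2410 ((576.7785034179688, 11.220527648925781), (266.898193359375, 188.5633087158203), 5.685863971710205)
deck 1180 ((678.5730590820312, -97.29144287109375), (306.7206115722656, 560.1907958984375), 26.53782081604004)
```

View pics/H0.png

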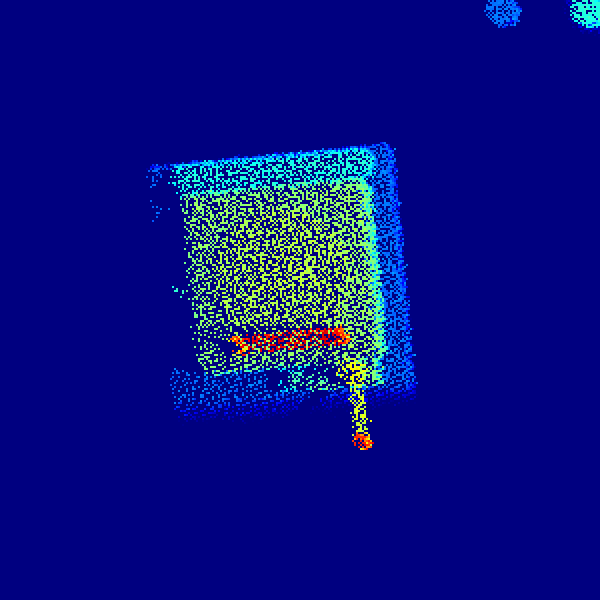

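View pics/scene0c.png

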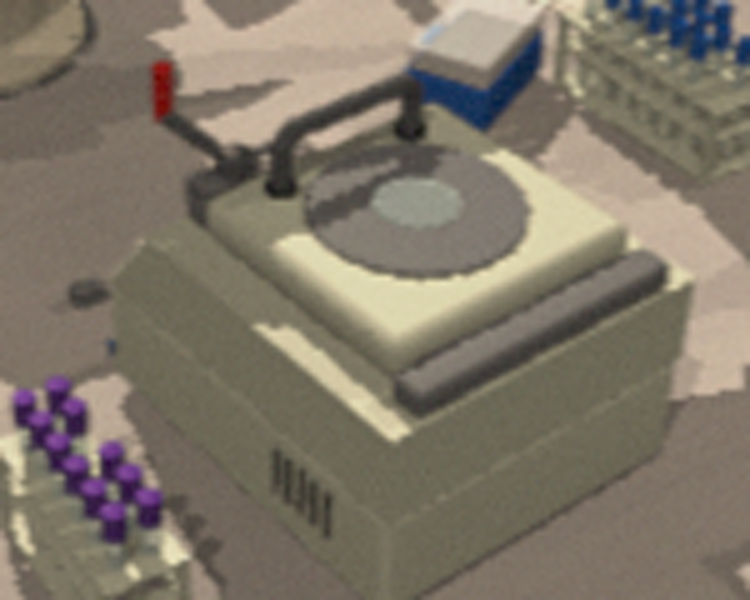

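View pics/side0c.png

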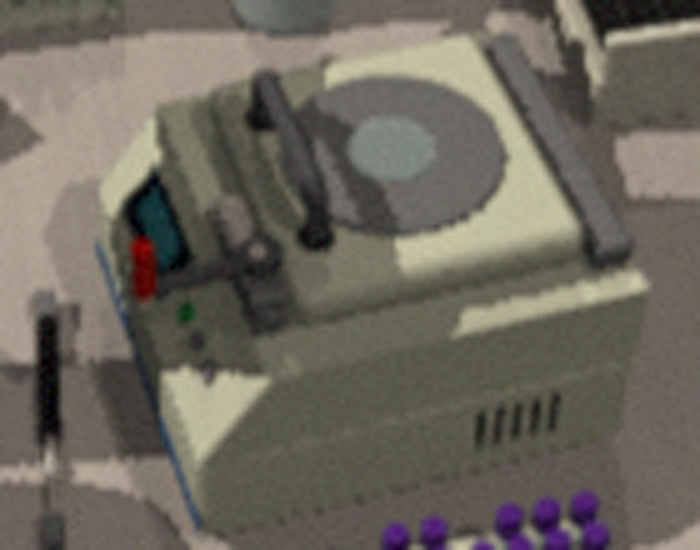

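```bash
cat > fit.py <<'E'
from h import *
from scipy.optimize import least_squares
def box(p,lo,hi):
    c=(np.array(lo)+hi)/2;h=(np.array(hi)-lo)/2
    q=np.abs(p-c)-h
    return np.linalg.norm(np.maximum(q,0),axis=1)+np.minimum(q.max(1),0)
def cap(p,a,b,r):
    a=np.array(a);b=np.array(b);t=np.clip((p-a)@(b-a)/((b-a)@(b-a)),0,1)
    return np.linalg.norm(p-a-t[:,None]*(b-a),axis=1)-r
def loc(v,p):
    c,s=np.cos(v[2]),np.sin(v[2])
    d=p-[v[0],v[1],v[3]]
    return np.stack([c*d[:,0]+s*d[:,1],-s*d[:,0]+c*d[:,1],d[:,2]],1)
def sdf(q):
    return np.min([box(q,[-.15,-.12,0],[.13,.12,.15]),box(q,[-.08,-.095,.154],[.10,.095,.184]),
      cap(q,[-.055,-.045,.224],[-.055,.045,.224],.007),cap(q,[-.055,-.0495,.184],[-.055,-.0495,.224],.007),cap(q,[-.055,.0495,.184],[-.055,.0495,.224],.007)],0)
def fit(pts,v):
    for _ in range(3):
        q=loc(v,pts)
        m=((q[:,0]>-.155)&(q[:,0]<.14)&(np.abs(q[:,1])<.13)&(q[:,2]>.03)&(q[:,2]<.24)
          &~((q[:,0]<-.078)&(q[:,2]>.03)) & ~((q[:,0]>.08)&(q[:,2]>.147)))
        # drop front part (lever, sloped panel) and hinge cover
        s=least_squares(lambda v:sdf(loc(v,pts[m])),v,loss="soft_l1",f_scale=.002);v=s.x
    return v,m.sum(),np.median(np.abs(sdf(loc(v,pts[m]))))
if __name__=="__main__":
    A=[]
    for n in("scene","side"):
        d=np.load(f"{n}0.npy");P=cloud(n,d)
        pts=P[(d>0)&(P[...,0]>.35)&(P[...,0]<.9)&(np.abs(P[...,1])<.3)&(P[...,2]>.02)&(P[...,2]<.26)];A.append(pts)
        print(n,fit(pts,np.array([.6,.012,.09,0.])))
        b=P[(d>0)&(P[...,0]>.3)&(P[...,0]<.9)&(np.abs(P[...,1])<.3)&(np.abs(P[...,2])<.02)];print("bench z",np.median(b[:,2]))
    v,_,r=fit(np.vstack(A),np.array([.6,.012,.09,0.]));print(v,r)
    for pn,p in(("handle",[-.055,0,.224]),("hinge",[.1,0,.158]),("pivot",[-.094,-.062,.208]),("grip0",[-.162,-.062,.208])):
        c,s=np.cos(v[2]),np.sin(v[2]);print(pn,v[0]+c*p[0]-s*p[1],v[1]+s*p[0]+c*p[1],p[2])
E
python3 fit.py
```

```text
scene (array([ 0.6141,  0.0199,  0.0924, -0.0005]), np.int64(5559), np.float64(0.0010969392012034063))
bench z -0.0017670218438972096
side (array([0.6126, 0.0164, 0.092 , 0.0002]), np.int64(4627), np.float64(0.0015842573417459566))
bench z -0.0009401598513762988
[ 0.6142  0.0182  0.0938 -0.0001] 0.001611330468889255
handle 0.5594210165687024 0.013012310621846792 0.224
hinge 0.7137396184152567 0.02753020041770432 0.158
pivot 0.5263996210546866 -0.05236801851702293 0.208
grip0 0.45869855701877893 -0.058737157266173325 0.208
```

```bash
cat >> h.py <<'E'
V=np.array([.6142,.0182,.0938])
def W(p,V=None):
    V=globals()['V'] if V is None else V
    c,s=np.cos(V[2]),np.sin(V[2]);return np.array([V[0]+c*p[0]-s*p[1],V[1]+s*p[0]+c*p[1],p[2]])
def R(a): # tool down, jaw x axis at world yaw a
    x=np.array([np.cos(a),np.sin(a),0]);z=np.array([0,0,-1.]);return np.stack([x,np.cross(z,x),z],1)
def lever(th,z=.198): # TCP pos, tangent yaw
    p=W([-.094-.068*np.cos(th),-.062-.068*np.sin(th),z]); return p,V[2]+th-np.pi/2
def handle(al,dz=-.019):
    a=np.arctan2(.066,.155)+al;r=np.hypot(.155,.066)
    return W([.1-r*np.cos(a),0,.158+r*np.sin(a)+dz])
E
python3 - <<'E'
from h import *
for f in(0,np.pi):
  for th in(.1,.5,1,1.5):
    p,a=lever(th);print("lev",f,th,p,inverse_kinematics(p,R(a+f)))
  for al in(0,.5,1.05):print("h",f,al,handle(al),inverse_kinematics(handle(al),R(V[2]+f)))
E
```

```text
lev 0 0.1 [ 0.4597 -0.0654  0.198 ] [-0.4026 -0.1073  1.9351 -0.      1.3138  0.9744]
lev 0 0.5 [ 0.4701 -0.0904  0.198 ] [-0.4431 -0.0675  1.898  -0.      1.311   0.5339]
lev 0 1 [ 0.4952 -0.1127  0.198 ] [-0.4622  0.0115  1.8208 -0.      1.3093  0.0148]
lev 0 1.5 [ 0.528  -0.1203  0.198 ] [-0.4473  0.0994  1.729  -0.      1.3131 -0.4703]
h 0 0 [0.5594 0.013  0.205 ] [-0.1926  0.1396  1.6708 -0.      1.3312 -0.2864]
h 0 0.5 [0.6098 0.0178 0.2712] [-0.1687  0.2251  1.4419 -0.      1.4746 -0.2625]
h 0 1.05 [0.694  0.0257 0.3063] [-0.1365  0.439   1.1082 -0.      1.5944 -0.2303]
lev 3.141592653589793 0.1 [ 0.4597 -0.0654  0.198 ] [-0.4026 -0.1073  1.9351 -0.      1.3138 -2.1672]
lev 3.141592653589793 0.5 [ 0.4701 -0.0904  0.198 ] [-0.4431 -0.0675  1.898  -0.      1.311  -2.6077]
lev 3.141592653589793 1 [ 0.4952 -0.1127  0.198 ] None
lev 3.141592653589793 1.5 [ 0.528  -0.1203  0.198 ] [-0.4473  0.0994  1.729  -0.      1.3131  2.6713]
h 3.141592653589793 0 [0.5594 0.013  0.205 ] [-0.1926  0.1396  1.6708 -0.      1.3312  2.8552]
h 3.141592653589793 0.5 [0.6098 0.0178 0.2712] [-0.1687  0.2251  1.4419 -0.      1.4746  2.8791]
h 3.141592653589793 1.05 [0.694  0.0257 0.3063] [-0.1365  0.439   1.1082 -0.      1.5944  2.9113]
```

Run:
```python
from h import *
p,a=lever(.1,.30);p0=p
move_ptp(p,R(a))
move_gripper(.045,30)
s=state();c,d=capture("wrist");cv2.imwrite("pics/w1.png",c);np.save("w1.npy",d)
i=camera_info("wrist");print(i)
K=i["camera_matrix"];h=i["hand_eye"]
T=np.eye(4);T[:3,:3]=s["orientation"];T[:3,3]=s["position"];T=T@h
v,u=np.mgrid[:420,:560];x=(u-K[0,2])/K[0,0];y=(v-K[1,2])/K[1,1];r=np.hypot(x,y)+1e-9
k=np.tan(np.minimum(r,1.5))/r
P=np.stack([x*k*d,y*k*d,d],-1)@T[:3,:3].T+T[:3,3]
np.save("w1P.npy",P)
hsv=cv2.cvtColor(c,cv2.COLOR_BGR2HSV)
m=((hsv[...,0]<6)|(hsv[...,0]>174))&(hsv[...,1]>150)&(hsv[...,2]>50)&(d>0)&(P[...,2]>.17)&(P[...,2]<.25)&(r<1.4)
q=P[m];print(len(q),q.min(0),q.max(0))
t=q[q[:,2]>q[:,2].max()-.006];print("top",len(t),t.mean(0),t.min(0),t.max(0))
print(s["t"],s["position"],s["ft_force"],p0)
```

```text
{'camera_matrix': array([[325.1923,   0.    , 277.6941],
       [  0.    , 325.1923, 208.6069],
       [  0.    ,   0.    ,   1.    ]]), 'hand_eye': array([[ 1.    ,  0.0007, -0.0004, -0.0002],
       [-0.0006,  0.9594,  0.2821, -0.0712],
       [ 0.0005, -0.2821,  0.9594, -0.1433],
       [ 0.    ,  0.    ,  0.    ,  1.    ]])}
447 [ 0.451  -0.065   0.1914] [ 0.465  -0.0519  0.2264]
top 282 [ 0.4584 -0.0585  0.2242] [ 0.451  -0.065   0.2204] [ 0.4647 -0.052   0.2264]
2.8167 [ 0.4597 -0.0654  0.3   ] [0.8438 0.0114 0.3   ] [ 0.4597 -0.0654  0.3   ]
```

View pics/w1.png

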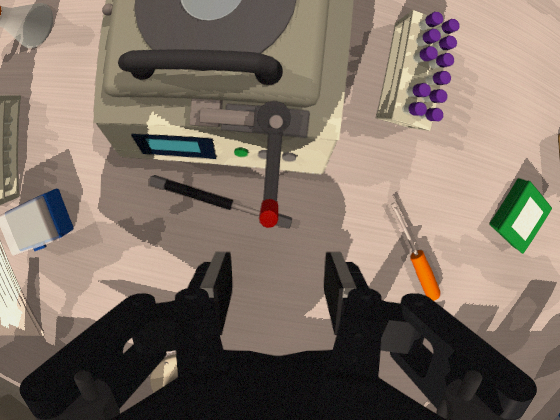

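The wrist picture shows the red post at (268,213), slightly left of the jaw centre at column 278. The handle bar spans (125–280, 65) and the lever pivot is at (275,120). I'll refit the centrifuge pose from this cloud.

Run:
```python
from h import *
from fit import *
P=np.load("w1P.npy");d=np.load("w1.npy")
ok=(d>0)&(P[...,0]>.35)&(P[...,0]<.9)&(np.abs(P[...,1])<.3)&(P[...,2]>.02)&(P[...,2]<.26);ok[250:]=0
print(fit(P[ok],np.array([.6142,.0182,.0938,0.])))
# bar: points z>.222 near handle
q=P[ok];l=loc(np.r_[V,0],q);m=(l[:,2]>.226)&(abs(l[:,0]+.055)<.02)&(abs(l[:,1])<.045)
b=l[m];print("bar top local",m.sum(),b.mean(0),np.polyfit(b[:,1],b[:,0],1))
m=(l[:,2]>.19)&(l[:,2]<.25)&(np.hypot(l[:,0]+.094,l[:,1]+.062)<.015);print("pivot",l[m].mean(0),l[m].min(0),l[m].max(0))
b=P[(d>0)&(abs(P[...,2])<.02)];print(np.median(b[:,2]))
```

```text
(array([0.6131, 0.0227, 0.1092, 0.0016]), np.int64(24356), np.float64(0.0015271530963658644))
bar top local 2469 [-0.0569 -0.0022  0.2304] [ 0.0009 -0.0569]
pivot [-0.0937 -0.0591  0.195 ] [-0.1089 -0.0708  0.1907] [-0.0798 -0.0473  0.2   ]
0.000706273468713825
```

```bash
sed -i 's/^V=.*/V=np.array([.6135,.0205,.098])/' h.py
python3 - <<'E'
from h import *
p,a=lever(.03,.25);print(p)
move_linear(p,R(a),.2)
p,a=lever(.03);move_linear(p,None,.1)
move_gripper(.022,25)
s=state();print(s["t"],s["position"],s["ft_force"],s["opening"])
for th in np.linspace(.15,1.5,10):
    p,a=lever(th);move_linear(p,R(a),.08)
    s=state();print(round(th,2),round(s["t"],2),s["position"]-p,s["ft_force"])
c,d=capture("wrist");cv2.imwrite("pics/w2.png",c);np.save("w2.npy",d)
c,d=capture("side");cv2.imwrite("pics/s2.png",cv2.resize(c[150:260,235:375],None,fx=5,fy=5));np.save("s2.npy",d)
E
```

```text
[ 0.4586 -0.0591  0.25  ]
4.2833 [ 0.4588 -0.0592  0.1984] [0.6158 0.7716 0.2421] 0.021791297688490495
0.15 4.55 [ 0.     -0.0001  0.0001] [ 0.3016 -0.5556  0.3557]
0.3 4.85 [-0.      0.0001 -0.    ] [-0.3253 -0.5451  0.1372]
0.45 5.15 [-0.0001  0.0002 -0.    ] [-0.661  -0.7591 -0.5465]
0.6 5.45 [-0.0001  0.0003 -0.    ] [-0.6283  0.263  -0.325 ]
0.75 5.75 [-0.0001  0.0003 -0.    ] [-0.2692  0.047  -0.1006]
0.9 6.05 [-0.0002  0.0002 -0.    ] [ 1.0535 -0.8083  0.2767]
1.05 6.35 [-0.0002  0.0002 -0.    ] [ 0.0492  0.32   -0.8782]
1.2 6.65 [-0.0002  0.0002 -0.    ] [-0.4988  0.2737 -0.13  ]
1.35 6.95 [-0.0002  0.0001  0.    ] [-0.8396 -0.3268  0.1784]
1.5 7.25 [-0.0002  0.     -0.    ] [ 0.2304 -0.2826  0.1323]
```

View pics/w2.png

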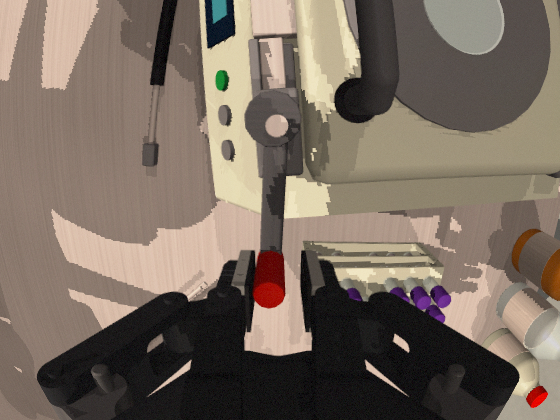

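View pics/s2.png

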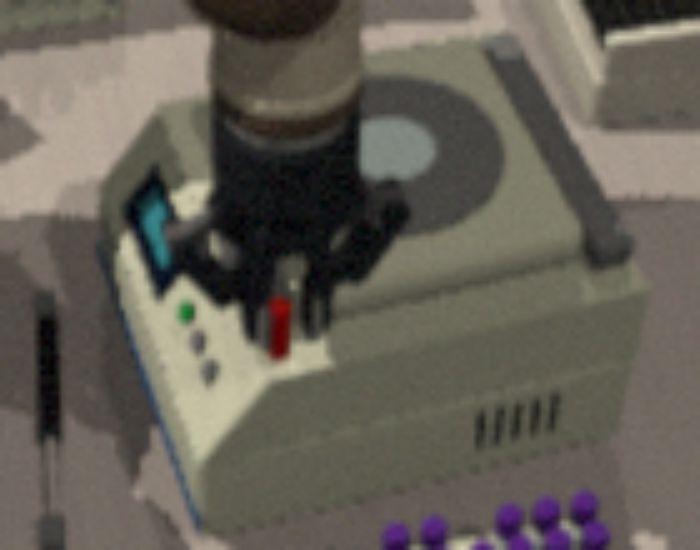

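The lever now points to the centrifuge's right. The post is at (268,280) and rests on the trailing (left) pad. I'll press on in small increments until I feel the stop.

Run:
```python
from h import *
for th in np.arange(1.52,1.64,.02):
    p,a=lever(th);move_linear(p,R(lever(1.5)[1]),.05);wait(.1)
    s=state();f=s["ft_force"];print(round(th,2),round(s["t"],2),s["position"]-p,f)
    if np.hypot(*f[:2])>5:break
p,a=lever(th-.05);move_linear(p,None,.05)
s=state();c,d=capture("wrist");cv2.imwrite("pics/w3.png",c)
```

```text
1.52 7.7 [-0.0013 -0.     -0.0001] [-5.751  -0.1592  2.0185]
```

View pics/w3.png

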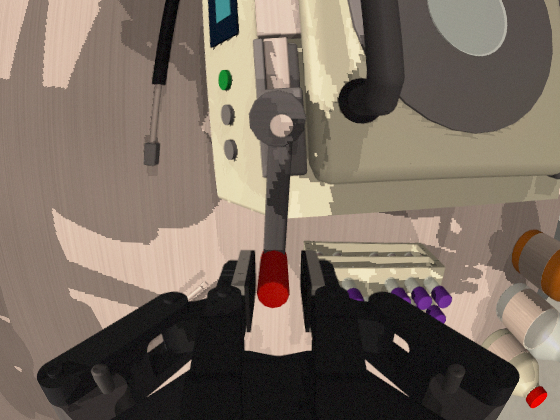

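The lever hit its stop at about 5.7 N, and after backing off the post stands free between the pads at (273,280). Next I'll rise and measure the handle from above.

Run:
```python
from h import *
from fit import loc
move_gripper(.04)
s=state();move_linear(s["position"]+[0,0,.12],None,.25)
p=handle(0);p[2]=.31
move_ptp(p,R(V[2]))
move_gripper(.06)
s=state();c,d=capture("wrist");cv2.imwrite("pics/w4.png",c)
i=camera_info("wrist");K=i["camera_matrix"];h=i["hand_eye"]
T=np.eye(4);T[:3,:3]=s["orientation"];T[:3,3]=s["position"];T=T@h
v,u=np.mgrid[:420,:560];x=(u-K[0,2])/K[0,0];y=(v-K[1,2])/K[1,1];r=np.hypot(x,y)+1e-9
k=np.tan(np.minimum(r,1.5))/r
P=np.stack([x*k*d,y*k*d,d],-1)@T[:3,:3].T+T[:3,3]
q=P[(d>0)&(r<1.2)];l=loc(np.r_[V,0],q)
m=(l[:,2]>.215)&(l[:,2]<.24)&(abs(l[:,0]+.055)<.03)&(abs(l[:,1])<.07);b=l[m]
print("bar",m.sum(),b.min(0),b.max(0))
t=b[b[:,2]>.228];print(t.mean(0),np.polyfit(t[:,1],t[:,0],1),t[:,1].min(),t[:,1].max())
hsv=cv2.cvtColor(c,cv2.COLOR_BGR2HSV)
m=((hsv[...,0]<6)|(hsv[...,0]>174))&(hsv[...,1]>150)&(d>0)&(P[...,2]>.215)&(P[...,2]<.24)&(r<1.4)
g=loc(np.r_[V,0],P[m]);
if len(g): g=g.mean(0);print("grip",g,"angle",np.arctan2(-(g[1]+.062),-(g[0]+.094)))
print(s["t"])
```

```text
bar 2724 [-0.0628 -0.0582  0.2159] [-0.0488  0.0586  0.2334]
[-0.0557  0.0032  0.2306] [ 0.0055 -0.0557] -0.050765814261917314 0.05070686084922565
grip [-0.1029 -0.1258  0.222 ] angle 1.4316586765185089
9.8917
```

View pics/w4.png

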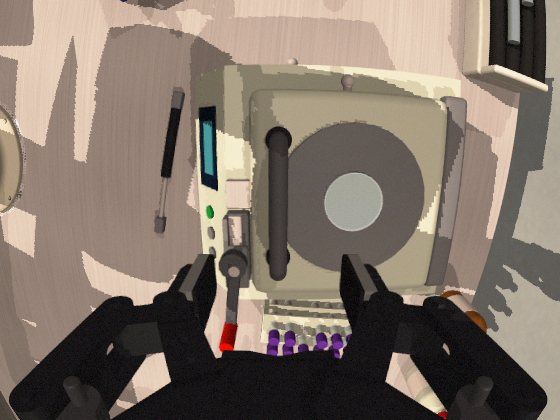

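The handle is within 1 mm of the jaw centre: its bar runs down column 278 in the picture. The latch measures about 1.43 rad. Now I'll grasp the bar and lift.

Run:
```python
from h import *
move_linear(handle(0),None,.1)
s=state();print(s["t"],s["position"]-handle(0),s["ft_force"])
move_gripper(0,40);wait(.1)
s=state();print(s["t"],s["opening"],s["ft_force"])
for al in(.03,.08,.15,.25):
    move_linear(handle(al),None,.06)
    s=state();print(al,round(s["t"],2),s["position"]-handle(al),s["ft_force"],s["opening"])
c,d=capture("side");cv2.imwrite("pics/s5.png",cv2.resize(c[110:260,225:375],None,fx=4,fy=4))
```

```text
11.1417 [ 0.0006 -0.0001  0.0009] [ 0.4492 -0.8378  0.0541]
11.7333 0.01246757740113897 [-3.8494 -1.0211  3.6644]
0.03 11.98 [-0.0007 -0.0001 -0.0007] [-2.6503 -1.3461 -2.5987] 0.01260077165542078
0.08 12.28 [-0.0004 -0.0001  0.0002] [-5.3891 -2.1609 -2.7792] 0.012509650261156953
0.15 12.62 [-0.0006 -0.0001  0.0004] [-6.1182 -1.8928 -0.5283] 0.012409161899133258
0.25 13.06 [-0.0008 -0.0002  0.0008] [-9.6633 -3.2887  2.7099] 0.012645524779092065
```

View pics/s5.png

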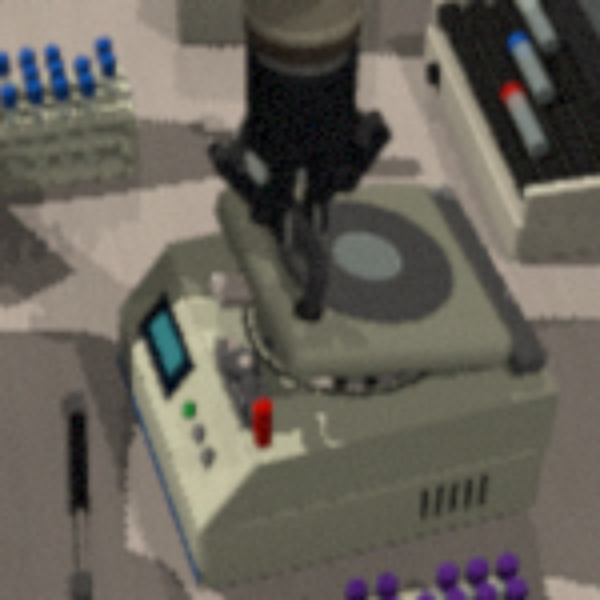

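Run:
```python
from h import *
off=0.
for al in np.arange(.35,1.02,.1):
    e=(handle(al,0)-W([.1,0,.158]));e/=np.linalg.norm(e)
    p=handle(al)+off*e
    move_linear(p,None,.08)
    s=state();f=s["ft_force"];fr=f@e
    print(round(al,2),round(s["t"],2),s["position"]-p,f,"rad",round(fr,1),"off",round(off,4),s["opening"])
    if np.linalg.norm(f)>40:break
    off+=.00004*fr
np.save("off.npy",off)
for n in("side","scene"):
    c,d=capture(n);np.save(f"{n}6.npy",d)
    cv2.imwrite(f"pics/{n}6.png",cv2.resize(c[60:260,205:405],None,fx=3,fy=3))
```

```text
0.35 13.47 [-0.001  -0.0003  0.0014] [-11.2149  -1.8393   4.6602] rad 11.5 off 0.0 0.012685072170689106
0.45 13.82 [-0.0003 -0.0003  0.0024] [-10.0628  -1.9574   7.2543] rad 12.2 off 0.0005 0.012733811209344692
0.55 14.18 [-0.     -0.0004  0.0026] [-9.3334 -1.5285  6.9421] rad 11.1 off 0.0009 0.01233378355197803
0.65 14.54 [ 0.0002 -0.0004  0.0029] [-8.4047 -2.8472  7.5163] rad 10.8 off 0.0014 0.012518830266204822
0.75 14.91 [ 0.001  -0.0004  0.0037] [-7.332  -1.4942  8.3255] rad 10.6 off 0.0018 0.012252241663549547
0.85 15.28 [ 0.0012 -0.0005  0.004 ] [-4.4766 -2.7392  8.2137] rad 9.3 off 0.0022 0.012365586515025976
0.95 15.64 [ 0.0011 -0.0005  0.0035] [-4.1289 -2.649   6.7615] rad 7.5 off 0.0026 0.012198722766021224
```

View pics/side6.png

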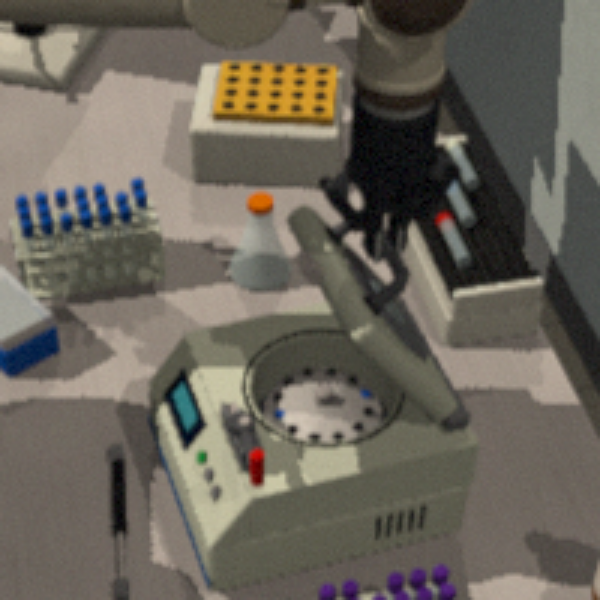

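View pics/scene6.png

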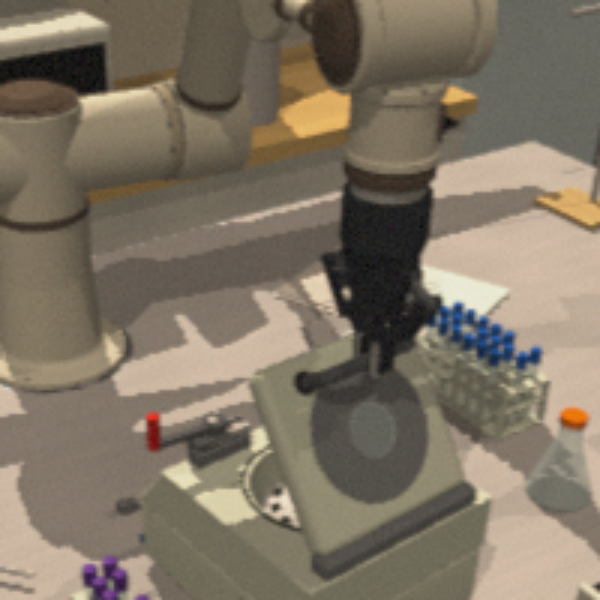

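The lid is held and up near 55 degrees, and the flask and racks are untouched. I'll measure the angle by fitting a plane to the lid's top face in the scene depth.

```bash
cat > ang.py <<'E'
from h import *
from fit import loc
def lidang(d):
    P=cloud("scene",d);l=loc(np.r_[V,0],P[d>0])
    x=l[:,0]-.1;z=l[:,2]-.158
    best=None
    # points expected on lid top: height above hinge plane 26mm; search angle
    for a in np.arange(.7,1.3,.005):
        r=-x*np.cos(a)+z*np.sin(a);n=x*np.sin(a)+z*np.cos(a)
        m=(abs(n-.026)<.004)&(r>.04)&(r<.175)&(abs(l[:,1])<.09)
        if best is None or m.sum()>best[0]:best=(m.sum(),a,m)
    q=l[best[2]];c=q.mean(0);n=np.linalg.svd(q-c)[2][2];n*=np.sign(n[0])
    return best[0],best[1],np.arctan2(n[0],n[2]),n,(c-[.1,0,.158])@n
if __name__=="__main__":
    print(lidang(np.load("scene6.npy")));s=state();print(s["t"],s["position"],s["ft_force"])
    g=loc(np.r_[V,0],(s["position"]+[0,0,.019])[None])[0]-[.1,0,.158];print("bar angle from tcp",np.arctan2(g[2],-g[0])-np.arctan2(66,155),np.hypot(g[0],g[2]))
E
python3 ang.py
```

```text
(np.int64(1796), np.float64(0.9600000000000002), np.float64(0.9421701308365047), array([ 0.8088, -0.0051,  0.588 ]), np.float64(0.028258512592255643))
15.7417 [0.6771 0.0261 0.3095] [-4.7891 -2.6583  7.1378]
bar angle from tcp 0.9590409847257579 0.17428461988602184
```

Run:
```python
from h import *
from ang import lidang
off=float(np.load("off.npy"))
for al in(1.0,1.05):
    e=(handle(al,0)-W([.1,0,.158]));e/=np.linalg.norm(e)
    p=handle(al)+off*e;move_linear(p,None,.05)
wait(.5)
s=state();print(s["t"],s["position"]-p,s["ft_force"],s["opening"],s["joint_velocities"])
c,d=capture("scene");print(lidang(d))
wait(.3);c,d=capture("scene");print(lidang(d))
s=state();c,w=capture("side");cv2.imwrite("pics/side7.png",cv2.resize(c[60:260,205:405],None,fx=3,fy=3))
print(s["position"])
c,w=capture("wrist");cv2.imwrite("pics/w7.png",c)
```

```text
16.8917 [ 0.0011 -0.0006  0.0028] [-1.9326 -2.9891  4.9292] 0.012360029689763123 [ 0.0005 -0.0016  0.0006 -0.001   0.      0.    ]
(np.int64(1750), np.float64(1.0650000000000004), np.float64(1.0468827539665695), array([ 0.8659, -0.006 ,  0.5003]), np.float64(0.028235240342398944))
(np.int64(1706), np.float64(1.0650000000000004), np.float64(1.0459227004545493), array([ 0.8654, -0.0064,  0.5011]), np.float64(0.028296642283191252))
[0.694  0.0277 0.312 ]
```

View pics/side7.png

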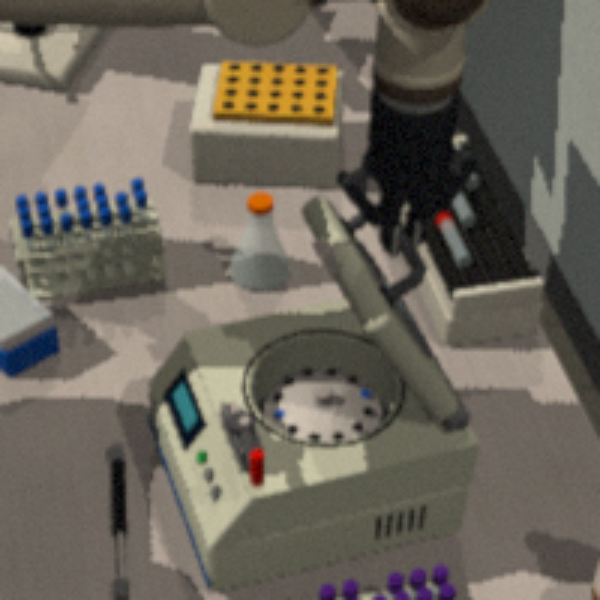

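View pics/w7.png

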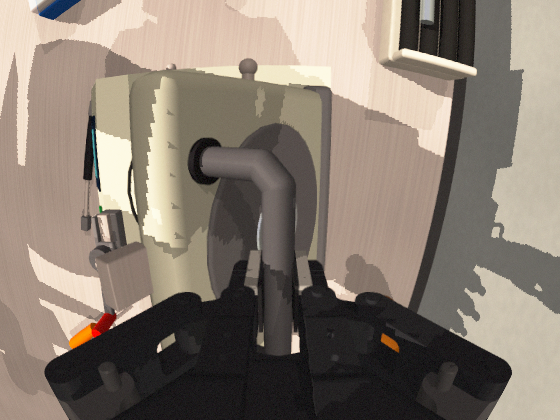

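The lid reads 1.046–1.065 rad and is not moving. The wrist picture shows the bar clamped between the pads at (278,300). The side picture shows the lever still over, with its grip at (257,465), and the things on the bench in view unmoved. I'm handing in.

Run:
```python
from rig import *
print(job_done()); s=state();print(s["t"],s["position"],s["opening"],s["ft_force"])
```

```text
the job is handed in; nothing more can be done
None
the job is handed in; nothing more can be done
```

The lid is being held at about 60 degrees by the gripper, with the latch lever all the way over, and I handed the job in at about 17 s of the 48 s allowed. No verdict was reported.

- **Latch:** I swung the lever between loosely closed fingers until it met its stop, at about 5.7 N. From the wrist camera it then stood at about 1.43 rad.
- **Lift:** I gripped the bar handle at 40 N and raised the lid along its arc with the tool pointing straight down. Forces at the end of each lift step stayed below about 15 N.
- **Lid angle:** The plane fit gave 1.046 and 1.047 rad in two pictures 0.35 s apart, and a coarser search gave 1.065. Both are within the tolerance.
- **Hold and bystanders:** The bar was between the pads. Nothing on the bench visibly moved in the last side picture, but I did not measure this, and that crop does not show everything.

One small disagreement: at the end the tool stood about 3 mm above the position I commanded, with about 5 N of side load on the grip. The bar may therefore have slid a few millimetres toward the fingertips, but it was stable.

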